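Clear the case and hold its lid open

TASK

I want to take the sharpening stones out of the wooden case, but the sanding block is lying on its lid. With the lid still shut, move the block into its cradle, lying flat and fully home between the four corner brackets, and let go of it; then raise the lid, which has a steel handle at its right end, with the gripper and hold it steady, open at 60 degrees from shut, for me. Finish while still holding the lid there (it falls shut if let go), and leave everything else on the counter where it is.

Things in the scene. Friction and masses are not known exactly. Their poses are not given: they have to be found in the camera images.
- block_center (a point): Cork sanding block: a plain rounded rectangular block 60 (its x) x 105 (its y) x 33 (z) mm, about 0.07 kg, loose; it lies flat on the case's lid at the start. This point is its centre, half-way up. x is across the block (the 60 mm that a gripper spans), y along it, z up.
- block: The same sanding block; this origin is at the centre of its underside, same axes.
- cradle_seat (a point): Cradle of the sanding block: a fixed plywood board 92x140x8 mm with four low corner brackets that rise 14 mm above the board and enclose a space 66 (x) x 112 (y) mm; between the brackets the sides are open (68 mm wide gaps in the long sides) for fingers. This point is where the block's centre is when seated: on the cradle's middle, 16 mm above its board. x across, y along the cradle; either way round is right for the block.
- case: Wooden case of sharpening stones, fixed to the counter, 110 (x) x 150 (y) x 40 mm high without its lid. Origin at the centre of its underside, z up. The lid hinges on its +y (left) end and its handle stands out at the -y (right) end. Mind the wall cupboards behind: their fronts stand about 590 mm ahead of the robot, from 485 mm above the counter upwards, with knobs some 40 mm further out.
- lid_hinge (a point): Middle of the lid's hinge line, at the top of the case's +y end, 40 mm above the counter. The hinge line runs along this point's x axis (axes as the case's).
- lid_bar (a point): Middle of the lid's handle bar: a round steel bar 10 mm thick, 90 mm long, parallel to the hinge line, carried by two side arms 40 mm out beyond the lid's free edge (clear gap of 35 mm between bar and edge, 80 mm between the arms). When shut its centre is 44 mm above the counter; it is 190 mm from the hinge line towards the case's -y, 4 mm above the hinge. The point turns with the lid; its x axis runs along the bar.
- lid (a joint): Angle of the case's lid, rad: 0 shut, positive as the bar end rises, 1.05 is 60 degrees, stop at 1.9. The lid is a dark wooden board 110x150x8 mm lying on the case (top 48 mm above the counter), 0.30 kg with its handle; the hinge is almost free, so it falls shut when let go below 90 degrees.
- reel: Bystander: wooden thread reel, upright, 35 dia x 42 high (mm), loose on the counter. Origin at the middle of its underside.
- offcut: Bystander: loose pine block, 35x72x28 (mm), loose on the counter. Origin at the middle of its underside.
- parts_tin: Bystander: small flat rectangular tin with closed lid, 71x109x28 (mm), loose on the counter. Origin at the middle of its underside.
- mug: Bystander: plain mug, 82x118x100 over its handle (mm), loose on the counter. Origin at the middle of its underside.
- glue_bottle: Bystander: glue bottle, 62 dia x 171 high (mm), loose on the counter. Origin at the middle of its underside.

How it is judged (in metres and radians):
On the way:
1. the block lies seated in its cradle, released, with the lid still shut (x of block_center in the frame of cradle_seat between -0.007 and 0.007 m and y of block_center in the frame of cradle_seat between -0.007 and 0.007 m and z of block_center in the frame of cradle_seat between -0.004 and 0.004 m and angle between the y axis of block_center and the y axis of cradle_seat, either way round below 0.15 rad and angle between block_center's own z axis and vertical below 0.06 rad and contact force between block and the fingers below 0.1 N and value of joint lid below 0.12 rad), for 0.2 s.
At the end, for the whole second after the job is handed in: The sanding block lies flat in its cradle, its centre within 7 mm of the seat (4 mm in height) and in line with the cradle within 0.15 rad, not touched by the fingers; the lid stands still at 60 degrees, give or take 7, held by the fingers and by nothing else (x of block_center in the frame of cradle_seat between -0.007 and 0.007 m and y of block_center in the frame of cradle_seat between -0.007 and 0.007 m and z of block_center in the frame of cradle_seat between -0.004 and 0.004 m and angle between the y axis of block_center and the y axis of cradle_seat, either way round below 0.15 rad and angle between block_center's own z axis and vertical below 0.06 rad and contact force between block and the fingers below 0.1 N and linear speed of block below 0.02 m/s and value of joint lid between 0.925 and 1.169 rad and velocity of joint lid between -0.08 and 0.08 rad/s and contact force between lid and the fingers above 0.3 N and contact force between lid and block below 0.1 N); the arm keeps its last pose, push and grip.
It fails at once if another thing on the counter is pushed away more than 3 cm (distance of any of reel, offcut, parts_tin, mug, glue_bottle from where it was at the start of the episode above 0.03 m).
It fails at once if the lid is raised while the block is still lying on it (value of joint lid above 0.2 rad and contact force between lid and block above 0.1 N).
It also fails if it takes over 64 s, if anything falls off the work surface, if the arm or the gripper's body presses on something with over 40 N, if the wrist force passes 120 N, or if a joint passes its speed limit or range.

ROBOT

A 6-joint arm with a two-finger parallel gripper is mounted at the origin on a cart in front of the work surface, level with it; the furniture and walls round the work are solid. World frame = base frame: x ahead of the robot, y to its left, z up, the work surface at z = 0. Lengths are in mm, angles in rad, forces in N, time in s.
With the tool pointing down it reaches from about 400 to 825 mm from the base axis. Payload 7 kg.
Tool frame: the origin (TCP) lies at the very end of the fingers, on their centre line; the grasp point (between the pads) lies 19 mm behind it; z points along the fingers, y is the line along which they close (so a half turn about z gives the same grasp; the last joint's range is limited). The gripper opens to 88 mm and grips with 3 to 60 N. Pads are 19 mm wide; open, the fingers measure 130 mm over their backs; the gripper's body (78 mm by 193 mm) begins 47 mm behind the grasp point.
Start: joints at [1.608, 0.359, 0.012, 0, -1.224, -0.288], TCP at [167.531, 653.857, 226.561] pointing down, gripper open.
Joint ranges: [-3.07, 3.07], [-1.43, 2.12], [-1.02, 1.25], [-3.03, 1.67], [-3.05, -0], [-3.03, 3.03]. Speed limits (rad/s): [2.39, 2.39, 3.01, 3.14, 3.14, 3.14].

INTERFACE

Orientations are given as a rotation vector (axis times angle).
In Python, from plant import * gives the robot as it stands.
- The arm moves only by the tool send_rows, never from a script. Its argument "moves" is text: rows parted by semicolons, each of 5 numbers parted by spaces: the finger opening in cm, from 0 to 8.76, then the shift along the tool's x, y, z in cm, then the turn about the tool's z in degrees. A call has 1 to 12 rows; each row is the pose to reach, as a shift and turn from the pose commanded when the call began, along the tool's axes at that moment; what a row does not reach only later rows make up. A row lasts 1/12 s, in which the tool goes at most 41.7 mm and 7.16 degrees, less where a joint would pass 70% of its speed; a pose out of reach is approached as far as the arm can. A call with a gripper value outside its range is refused whole. The fingers move at their own pace and stop on an object; "force" is the grip in N (left out, the last holds). Time passes only in rows, so rows that repeat a pose let the fingers close. It gives the time, the measured TCP pose, the force, the opening and the grip force at its end, in the units of the state.
- sense(): the state, without advancing time (a new reading comes with each control period).
- capture(name): name is "side" or "top"; returns (picture, depth): 400x640x3 uint8, red, green, blue; 400x640 float32, mm along the optical axis (not along the pixel's ray), 0 where there is no reading.
- camera_model(name): a dict with "camera_matrix" (3x3 intrinsics, pixels), "position" and "attitude" of the camera in the world. Camera axes: x right, y up, looking along -z (the intrinsics and any distortion apply to the point x, -y, -z); pixel columns grow to the right and rows downward; lengths in mm; the calibration is good to about 2 mm. A picture is of the moment at which its call begins. camera_model takes no time and is no camera call.
- hand_in(): hands the job in; it is judged then, once.
Trained networks look in the newest picture that a camera, given by its name, has taken for a name from the list of things; names that differ only in an ending like _2 or _b are one class to them, and where a whole thing is asked for, a point or a joint stands for the part that bears it (a point fixed in the world has none). Each returns a list of dicts, best first, with "p" (0 to 1); they miss things now and then, are a little off and sometimes report something else, mostly with a low value. They report only what shows in the picture. A call takes as long as a camera call.
- look_for(camera, target): "extent" ([left, top, right, bottom] in pixels, round what is visible of it).
- silhouettes(camera, target): "region" (400x640 bool, what is visible of it) and "extent" ([left, top, right, bottom] in pixels, round what is visible of it).
- tip_of(camera, target): "centre" ([row, column] in pixels: a listed point, or the origin of a listed thing).
The state is a dict: "clock": time; "q": joint angles; "joint_velocities": joint speeds; "joint_efforts": joint torques, N m; "ee_pos": TCP position; "ee_rot": TCP orientation; "contact_force": force on the tool from outside, world axes, zero at the start; "wrist_torque": the same for the moment, N m; "gripper_width": finger opening in mm; "gripper_force": force on a finger pad.
Only numpy, scipy, OpenCV 4.12 (cv2) and the standard library are available. Lean on these libraries where they do the work, as an engineer would, in place of code of your own. Each camera call takes 0.05 s, during which the arm holds its last target. There are 200 camera calls.

## Working session

There is one attempt and no reset: what is moved stays moved. The work goes in short steps, Python scripts to look and compute and a tool call to move; the robot and the scene stay as the last step left them, time stands still between calls to the robot, and variables do not carry over. Pictures are saved under pics/ and viewed, at most 10 in all, crops included, and the job is handed in when it is done.

Besides the shell and the picture viewer there is one more tool, called after "Emit:" by a JSON object that holds its "op" and its "data", one argument or row to a line. send_rows: Moves the arm, as the interface text tells. Its arguments: {"type":"object","properties":{"moves":{"type":"string"},"force":{"type":"number"}},"required":["moves"]}

```bash
mkdir -p pics; ls; cat > h.py <<'E'
from plant import *
import numpy as np, cv2
from scipy.spatial.transform import Rotation as R
def Rm(a):
    a=np.array(a,float)
    return a if a.shape==(3,3) else (R.from_rotvec(a).as_matrix() if a.size==3 else R.from_quat(a).as_matrix())
def pts(cam,rows,cols,depth):
    m=camera_model(cam);K=np.array(m["camera_matrix"]);d=depth[rows,cols]
    c=np.stack([(cols-K[0,2])/K[0,0]*d,-(rows-K[1,2])/K[1,1]*d,-d],-1)
    return c@Rm(m["attitude"]).T+np.array(m["position"])
def ray_z(cam,row,col,z):
    m=camera_model(cam);K=np.array(m["camera_matrix"])
    v=Rm(m["attitude"])@np.array([(col-K[0,2])/K[0,0],-(row-K[1,2])/K[1,1],-1.]);p=np.array(m["position"])
    return p+v*(z-p[2])/v[2]
def save(name,f):
    im,d=capture(name);cv2.imwrite("pics/"+f+".png",im[:,:,::-1]);return im,d
E
python3 - <<'E'
from h import *
for c in ("top","side"):
    print(camera_model(c)); save(c,c+"0")
s=sense();print({k:s[k] for k in("clock","ee_pos","ee_rot","gripper_width","contact_force")})
print(Rm(s["ee_rot"]).round(3))
for t in("block_center","cradle_seat","lid_hinge","lid_bar"):
  for c in ("top","side"):
    print(t,c,[(r["centre"],round(r["p"],2)) for r in tip_of(c,t)[:2]])
E
```

```text
pics
{'camera_matrix': array([[418.6497501,   0.       , 320.4517789],
       [  0.       , 418.6497501, 198.4571639],
       [  0.       ,   0.       ,   1.       ]]), 'position': array([ 366.16504572,   35.49981285, 1336.74248288]), 'attitude': array([ 0.11664242, -0.15396268, -1.55540032])}
{'camera_matrix': array([[463.3421312 ,   0.        , 318.73030784],
       [  0.        , 463.3421312 , 200.90516238],
       [  0.        ,   0.        ,   1.        ]]), 'position': array([-119.25288422, -820.87469521,  634.60567051]), 'attitude': array([ 1.03618102, -0.39225522, -0.61183789])}
{'clock': 0.1, 'ee_pos': array([167.42764809, 653.44743966, 225.71272044]), 'ee_rot': array([ 3.11539824e+00, -3.92817579e-01, -4.05191192e-05]), 'gripper_width': 87.43299228663201, 'contact_force': array([-0.63813772,  0.71091315, -0.51418631])}
[[ 0.969 -0.248 -0.   ]
 [-0.248 -0.969 -0.002]
 [ 0.     0.002 -1.   ]]
block_center top [([229.0, 217.6], 0.6)]
block_center side [([174.9, 228.8], 0.79), ([185.8, 307.5], 0.42)]
cradle_seat top [([236.0, 373.9], 0.7)]
cradle_seat side [([259.8, 332.2], 0.85), ([195.8, 248.5], 0.47)]
lid_hinge top [([231.2, 196.6], 0.97)]
lid_hinge side [([172.7, 218.7], 0.82), ([240.4, 383.9], 0.72)]
lid_bar top [([236.5, 258.1], 0.64), ([173.8, 409.4], 0.59)]
lid_bar side [([193.4, 250.4], 0.94)]
```

View pics/top0.png

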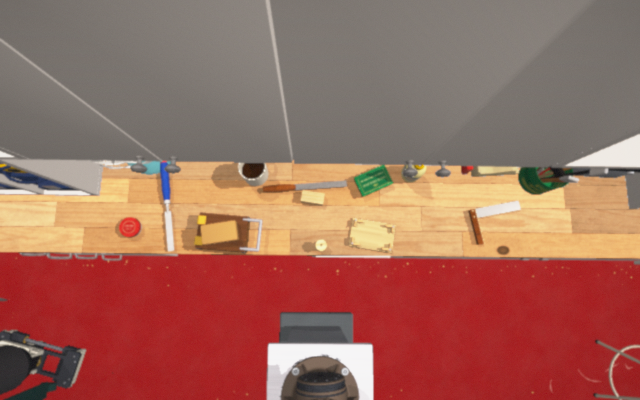

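View pics/side0.png

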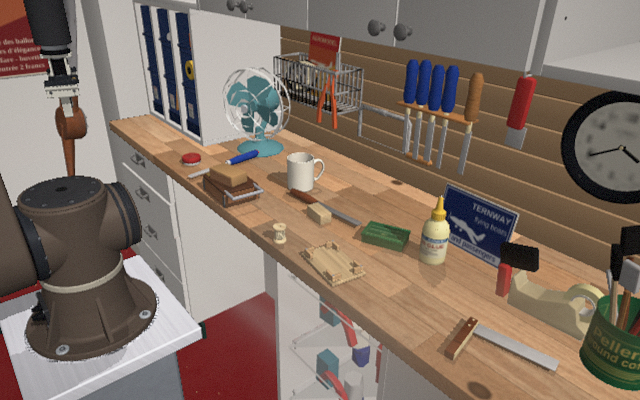

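```bash
python3 - <<'E'
from h import *
for t,z in(("block_center",64.5),("cradle_seat",24),("lid_hinge",40),("lid_bar",44)):
  for c in ("top","side"):
    for r in tip_of(c,t)[:2]: print(t,c,round(r["p"],2),ray_z(c,*r["centre"],z).round(0))
im,d=capture("top")
for t in("block","case","reel","offcut","parts_tin","mug","glue_bottle","lid_bar"):
  for r in silhouettes("top",t)[:2]:
    m=r["region"]&(d>0);rr,cc=np.nonzero(m);p=pts("top",rr,cc,d)
    z=np.percentile(p[:,2],95);q=p[p[:,2]>np.percentile(p[:,2],60)-6]
    b=cv2.minAreaRect(q[:,:2].astype(np.float32))
    print(t,round(r["p"],2),r["extent"],"zmax",z.round(),"med",np.median(q,0).round(1),"rect",np.round(b[0],1),np.round(b[1],1),round(b[2],1))
E
```

```text
block_center top 0.6 [490. 317.  64.]
block_center side 0.79 [480. 299.  64.]
block_center side 0.42 [618. 100.  64.]
cradle_seat top 0.7 [ 478. -164.   24.]
cradle_seat side 0.85 [ 473. -173.   24.]
cradle_seat side 0.47 [494. 217.  24.]
lid_hinge top 0.97 [485. 386.  40.]
lid_hinge side 0.82 [489. 380.  40.]
lid_hinge side 0.72 [ 608. -206.   40.]
lid_bar top 0.64 [470. 196.  44.]
lid_bar top 0.59 [ 675. -277.   44.]
lid_bar side 0.94 [486. 193.  44.]
block 0.61 [203.7, 218.3, 238.6, 246.0] zmax 84.0 med [479.4 310.1  79.8] rect [479.9 310.3] [ 59.7 104.2] 9.6
case 0.67 [195.0, 208.6, 263.6, 253.9] zmax 52.0 med [483.6 284.4  48.2] rect [482.3 288.4] [199.8 110.3] 85.6
reel 0.68 [313.8, 239.1, 323.7, 254.3] zmax 46.0 med [446.6   2.6  41.7] rect [446.7   2.6] [30.8 30.9] 0.5
reel 0.26 [194.4, 211.9, 262.6, 253.2] zmax 52.0 med [482.  280.4  48.2] rect [482.1 288.5] [199.8 109.8] 85.7
offcut 0.66 [301.1, 188.9, 323.0, 206.3] zmax 32.0 med [598.9  32.   27.4] rect [599.4  31.4] [71.2 35.3] 82.9
parts_tin 0.61 [357.1, 167.7, 391.4, 196.8] zmax 32.0 med [ 656.5 -162.6   27.5] rect [ 657.2 -163.5] [ 70.1 110.6] 24.7
mug 0.55 [238.6, 163.3, 267.8, 184.9] zmax 99.0 med [672.4 218.2  51.9] rect [669.3 216.6] [66.2 82.7] 0.7
glue_bottle 0.49 [405.2, 162.9, 425.6, 185.4] zmax 529.0 med [ 672.8 -280.6  129.9] rect [ 629.3 -228.9] [ 36.  197.7] 40.0
lid_bar 0.78 [193.6, 211.9, 264.2, 251.0] zmax 53.0 med [488.1 283.1  48.3] rect [482.3 288.3] [199.8 110.1] 85.5
lid_bar 0.33 [312.2, 241.8, 325.4, 256.4] zmax 46.0 med [446.6   2.6  41.7] rect [446.7   2.6] [30.8 30.9] 0.5
```

The top picture shows the block on the lid near (220,233), the handle at (258,236), the cradle near (373,235) and the reel at (321,245). The side picture agrees, with the cradle at (333,262) and the case at (232,185). The networks' best hits match this. Next I measure the cradle precisely and plan the grasp.

```bash
cat >> h.py <<'E'
def rect(cam,d,cx,cy,rad,z0,z1):
    rr,cc=np.nonzero(d>0);p=pts(cam,rr,cc,d)
    k=(np.hypot(p[:,0]-cx,p[:,1]-cy)<rad)&(p[:,2]>z0)&(p[:,2]<z1);q=p[k]
    b=cv2.minAreaRect(q[:,:2].astype(np.float32));return q,b
E
python3 - <<'E'
from h import *
im,d=capture("top")
for z0,z1 in((4,40),(15,30)):
    q,b=rect("top",d,478,-164,95,z0,z1);print(len(q),np.round(b[0],1),np.round(b[1],1),round(b[2],1),np.percentile(q[:,2],[5,50,95]).round(1))
q,b=rect("top",d,480,310,90,72,95);print("block",np.round(b[0],1),np.round(b[1],1),round(b[2],1),np.median(q[:,2]))
q,b=rect("top",d,482,290,130,36,60);print("lid",np.round(b[0],1),np.round(b[1],1),round(b[2],1))
q,b=rect("top",d,475,194,48,36,60);print("bar",np.round(b[0],1),np.round(b[1],1),round(b[2],1))
q,b=rect("top",d,550,-100,20,-20,20);print("counter z",np.median(q[:,2]))
def plan(to,yaw):
    s=sense();M=Rm(s["ee_rot"]);print("shift cm",(M.T@(np.array(to)-s["ee_pos"])/10).round(2))
    a=np.degrees(np.arctan2(M[1,1],M[0,1]));print("turn",-((yaw-a+90)%180-90))
plan([480,310.3,130],9.6)
for r in silhouettes("top","cradle_seat")[:1]: print(r["extent"])
cv2.imwrite("pics/cr.png",cv2.resize(im[200:265,180:410,::-1],None,fx=3.4,fy=3.4,interpolation=cv2.INTER_CUBIC))
E
```

```text
1187 [ 495.6 -165.9] [170.2 143. ] 88.5 [ 4.6  8.3 21.7]
155 [ 482.9 -159.7] [128.5  82.3] 81.1 [16.8 21.1 25.6]
block [479.8 310.7] [ 60.1 105.6] 9.1 79.8099382812319
lid [482.2 289.2] [201.1 111.7] 85.4
bar [476.4 215.4] [53.  93.4] 85.3
counter z -0.5945583130469458
shift cm [38.8  25.53  9.65]
turn 66.03052417086408
[347.8, 219.9, 395.9, 254.6]
```

View pics/cr.png

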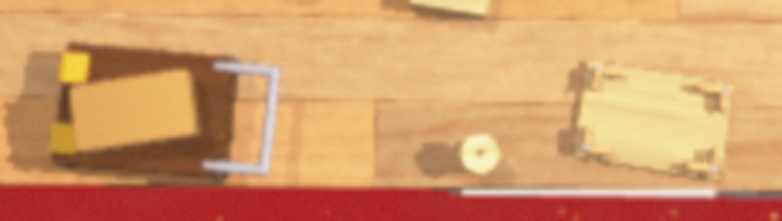

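The crop shows the block lying slanted on the lid, the handle bar at its right, and the cradle's four brackets clearly. The depth fits agree: block at (480,310.5), cradle at about (483,-160).

Emit:
{"op": "send_rows", "data": {
  "moves": "8.76 4 2.6 0 7;8.76 8 5.2 0 14;8.76 12 7.8 0 21;8.76 15.5 10.2 1 28;8.76 19 12.5 2 35;8.76 22.5 14.8 3 42;8.76 26 17.1 4 49;8.76 29.5 19.4 5 56;8.76 33 21.7 6 63;8.76 36.5 24 7.5 66;8.76 38.8 25.5 9 66;8.76 38.8 25.5 9.6 66",
  "force": 15
}}

```text
clock: 2.45
ee_pos: [482.0, 307.5, 129.9]
ee_rot: [2.398, -2.03, 0.0]
contact_force: [0.4, 0.7, -0.0]
gripper_width: 87.6
gripper_force: 0.0
```

```bash
cat >> h.py <<'E'
def plan(to,yaw):
    s=sense();M=Rm(s["ee_rot"]);print("pos",s["ee_pos"].round(1),"q",np.round(s["q"],2),"shift cm",(M.T@(np.array(to)-s["ee_pos"])/10).round(2))
    a=np.degrees(np.arctan2(M[1,1],M[0,1]));print("yaw",a.round(1),"turn",-((yaw-a+90)%180-90))
E
python3 - <<'E'
from h import *
plan([480,310.5,54],9.4)
E
```

```text
pos [482.  307.5 129.9] q [ 0.91  0.27 -0.35  0.   -0.95 -0.74] shift cm [-0.33  0.15  7.59]
yaw -170.5 turn 0.09327804857065303
```

Emit:
{"op": "send_rows", "data": {
  "moves": "8.76 -0.1 0 2;8.76 -0.3 0.1 5;8.76 -0.3 0.1 7.5;8.76 -0.3 0.1 7.5;5.5 -0.3 0.1 7.5;5.5 -0.3 0.1 7.5;5.5 -0.3 0.1 7.5;5.5 -0.3 0.1 7.5;5.5 -0.3 0.1 7.5"
}}

```text
validation failed for argument at $.mo...
```

Emit:
{"op": "send_rows", "data": {
  "moves": "8.76 -0.1 0 2 0;8.76 -0.3 0.1 5 0;8.76 -0.3 0.1 7.5 0;8.76 -0.3 0.1 7.5 0;5.5 -0.3 0.1 7.5 0;5.5 -0.3 0.1 7.5 0;5.5 -0.3 0.1 7.5 0;5.5 -0.3 0.1 7.5 0;5.5 -0.3 0.1 7.5 0;5.5 -0.3 0.1 7.5 0",
  "force": 15
}}

```text
clock: 3.28
ee_pos: [479.1, 314.0, 56.8]
ee_rot: [-2.399, 2.025, -0.0]
contact_force: [-0.9, 0.6, 4.8]
gripper_width: 58.0
gripper_force: 15.0
```

Emit:
{"op": "send_rows", "data": {
  "moves": "5.5 0 0 -1 0;5.5 0 0 -4 0;5.5 0 0 -7.5 0;5.5 0 0 -7.5 0;5.5 0 0 -7.5 0",
  "force": 20
}}

```text
clock: 3.7
ee_pos: [479.6, 314.5, 133.7]
ee_rot: [-2.396, 2.023, 0.0]
contact_force: [-0.6, 0.9, -1.0]
gripper_width: 58.0
gripper_force: 20.0
```

```bash
python3 - <<'E'
from h import *
s=sense();print(s["contact_force"].round(1),s["gripper_width"])
M=Rm(s["ee_rot"]);print(M.round(3))
plan([483.5,-156.3,80],-8.9)
im,d=save("side","g1")
cv2.imwrite("pics/g1c.png",cv2.resize(im[100:230,150:320,::-1],None,fx=4,fy=4))
E
```

```text
[-0.6  0.9 -1. ] 58.021618933114084
[[ 0.167 -0.986  0.003]
 [-0.986 -0.167  0.004]
 [-0.003 -0.004 -1.   ]]
pos [479.6 314.5 133.7] q [ 0.92  0.27 -0.35  0.   -0.95 -0.75] shift cm [46.5   7.52  5.18]
yaw -170.4 turn 18.541276168687688
```

View pics/g1c.png

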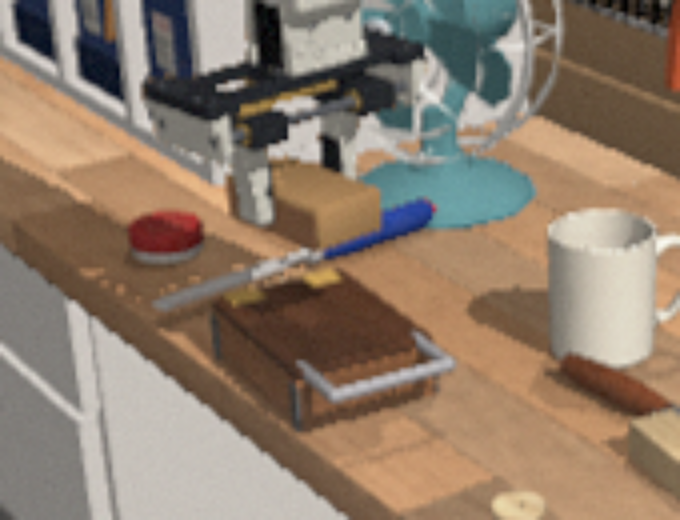

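The crop shows the block held level at about (320,200), clear of the lid, with the handle bar at (390,380) free. Carry it to the cradle.

Emit:
{"op": "send_rows", "data": {
  "moves": "5.5 3 0.5 0 2;5.5 7 1.1 0 4;5.5 11 1.8 0 6;5.5 15 2.4 0 8;5.5 19 3.1 0 10;5.5 23 3.7 0 12;5.5 27 4.4 0 14;5.5 31 5 0 16;5.5 35 5.7 1 18;5.5 39 6.3 2 18.5;5.5 43 7 3 18.5;5.5 46.5 7.5 4 18.5"
}}

```text
clock: 4.75
ee_pos: [481.1, -159.9, 89.6]
ee_rot: [2.042, -2.386, -0.002]
contact_force: [0.4, 0.1, -0.6]
gripper_width: 57.8
gripper_force: 20.0
```

Emit:
{"op": "send_rows", "data": {
  "moves": "5.5 0 0 0 0;5.5 0 0 0 0;5.5 0 0 0 0"
}}

```text
clock: 5.0
ee_pos: [481.7, -157.9, 89.9]
ee_rot: [2.041, -2.387, -0.002]
contact_force: [0.2, 0.7, -0.2]
gripper_width: 58.0
gripper_force: 20.0
```

```bash
python3 - <<'E'
from h import *
plan([483.5,-156.3,80],-8.9)
im,d=save("side","g2")
cv2.imwrite("pics/g2c.png",cv2.resize(im[180:320,260:420,::-1],None,fx=4,fy=4))
# block points from side camera: cork top / lower face by height
r=silhouettes("side","block")[:1]
for x in r:
    m=x["region"]&(d>0);rr,cc=np.nonzero(m);p=pts("side",rr,cc,d);print(x["p"],x["extent"],len(p),np.percentile(p,[2,50,98],axis=0).round(0))
    s=sense();M=Rm(s["ee_rot"]);t=(p-s["ee_pos"])@M
    print("tool frame",np.percentile(t,[1,5,50,95,99],axis=0).round(1))
im,d=capture("top")
for x in silhouettes("top","block")[:1]:
    m=x["region"]&(d>0);rr,cc=np.nonzero(m);p=pts("top",rr,cc,d);t=(p-s["ee_pos"])@M
    print("top",x["p"],np.percentile(t,[1,5,50,95,99],axis=0).round(1))
rr,cc=np.nonzero(d>0);p=pts("top",rr,cc,d);t=(p-s["ee_pos"])@M
k=(abs(t[:,0])<80)&(abs(t[:,1])<33)&(t[:,2]<5)&(t[:,2]>-32);print("in-tool",k.sum(),np.percentile(t[k],[1,3,50,97,99],axis=0).round(1))
E
```

```text
pos [ 481.7 -157.9   89.9] q [ 0.07  0.22 -0.53 -0.   -0.82 -0.23] shift cm [-0.19 -0.15  0.99]
yaw 171.1 turn -0.047400648705774984
0.61 [321.4, 210.0, 358.8, 248.7] 844 [[ 444. -218.   84.]
 [ 471. -192.  111.]
 [ 506. -133.  114.]]
tool frame [[-30.3 -25.1 -24.2]
 [-18.3 -22.1 -23.5]
 [ 38.    6.3 -20.8]
 [ 59.   30.9   4. ]
 [ 60.1  32.1   8.1]]
in-tool 7 [[ -2.3  26.8 -25.4]
 [ -1.9  26.8 -25.1]
 [ 51.9  27.4 -20.7]
 [ 54.7  30.4 -19.1]
 [ 54.7  30.4 -19. ]]
```

View pics/g2c.png

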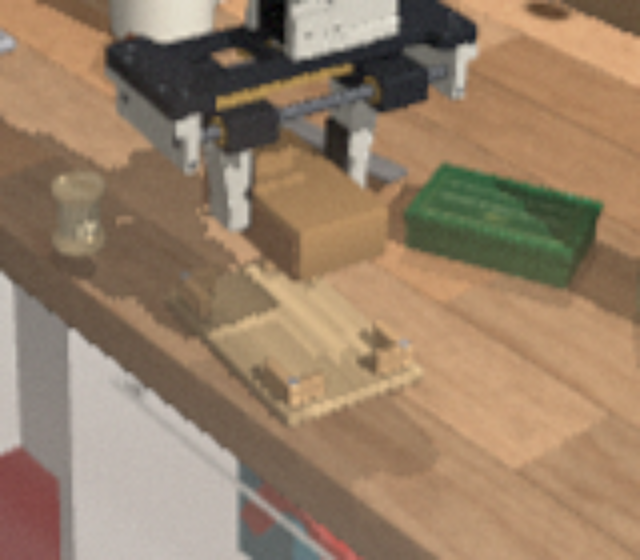

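The crop shows the block held above the cradle, its near end face at (340,235), with the brackets visible at (195,295), (295,380) and (390,350). Before lowering I compare block and cradle in the same camera.

```bash
python3 - <<'E'
from h import *
im,d=capture("side");s=sense();M=Rm(s["ee_rot"])
rr,cc=np.nonzero(d>0);p=pts("side",rr,cc,d);t=(p-s["ee_pos"])@M
k=(abs(t[:,0]-55)<12)&(abs(t[:,1])<25)&(t[:,2]>-19)&(t[:,2]<2)
print("end face x",k.sum(),np.percentile(t[k][:,0],[10,50,90]).round(1))
k=(abs(t[:,0]-40)<12)&(abs(t[:,1])<45)&(t[:,2]>-28)&(t[:,2]<-16)
print("top y edges",np.percentile(t[k][:,1],[1,50,99]).round(1),"z",np.median(t[k][:,2]).round(1))
k=(abs(t[:,0]-40)<12)&(t[:,1]<0)&(t[:,1]>-40)&(t[:,2]>-18)&(t[:,2]<3);print("left/right",k.sum())
c=(p-[482.9,-159.7,0])@M
z=p[:,2];k=(z>15)&(z<24)&(abs(c[:,0])<85)&(abs(c[:,1])<60)
print("brackets tool-frame x",np.percentile(c[k][:,0],[0.5,2,98,99.5]).round(1),"y",np.percentile(c[k][:,1],[.5,2,98,99.5]).round(1),k.sum())
k=(z>3)&(z<11)&(abs(c[:,0])<85)&(abs(c[:,1])<60)
print("board x",np.percentile(c[k][:,0],[0.5,2,98,99.5]).round(1),"y",np.percentile(c[k][:,1],[.5,2,98,99.5]).round(1),k.sum())
E
```

```text
end face x 148 [55.5 56.9 58.4]
top y edges [-26.7   5.4  30.2] z -22.7
left/right 0
brackets tool-frame x [-60.5 -59.7  66.   67. ] y [-41.7 -40.5  40.2  40.8] 205
board x [-66.4 -62.3  71.   72.1] y [-46.  -43.5  44.3  45.4] 1195
```

Emit:
{"op": "send_rows", "data": {
  "moves": "5.5 -0.15 -0.15 1.5 0;5.5 -0.15 -0.15 3.5 0;5.5 -0.15 -0.15 5 0;5.5 -0.15 -0.15 5 0;5.5 -0.15 -0.15 5 0;5.5 -0.15 -0.15 5 0"
}}

```text
clock: 5.75
ee_pos: [484.9, -156.0, 41.5]
ee_rot: [-2.044, 2.385, -0.001]
contact_force: [0.3, 0.2, -0.1]
gripper_width: 58.0
gripper_force: 20.0
```

```bash
cat > m.py <<'E'
from h import *
im,d=capture("side");s=sense();M=Rm(s["ee_rot"]);plan([483.4,-156.7,17],-8.9)
rr,cc=np.nonzero(d>0);p=pts("side",rr,cc,d);c=(p-[482.9,-159.7,0])@M;t=(p-s["ee_pos"])@M
k=(abs(t[:,0]-55)<12)&(abs(t[:,1])<22)&(t[:,2]>-19)&(t[:,2]<2);print("end face, cradle x",k.sum(),np.median(c[k][:,0]).round(1),"tool",np.median(t[k][:,0]).round(1))
z=p[:,2];k=(z>14)&(z<24)&(c[:,0]>57)&(c[:,0]<75)&(abs(c[:,1])<50);print("bracket x",np.percentile(c[k][:,0],[50,90,98]).round(1),k.sum())
cv2.imwrite("pics/now.png",cv2.resize(im[200:300,280:390,::-1],None,fx=6,fy=6,interpolation=cv2.INTER_CUBIC))
E
python3 m.py
```

```text
pos [ 485.1 -156.1   41.7] q [ 0.07  0.29 -0.58  0.   -0.7  -0.23] shift cm [0.09 0.16 2.47]
yaw 171.2 turn 0.08522133955619893
end face, cradle x 124 53.0 tool 56.9
bracket x [63.5 66.  67.1] 90
```

View pics/now.png

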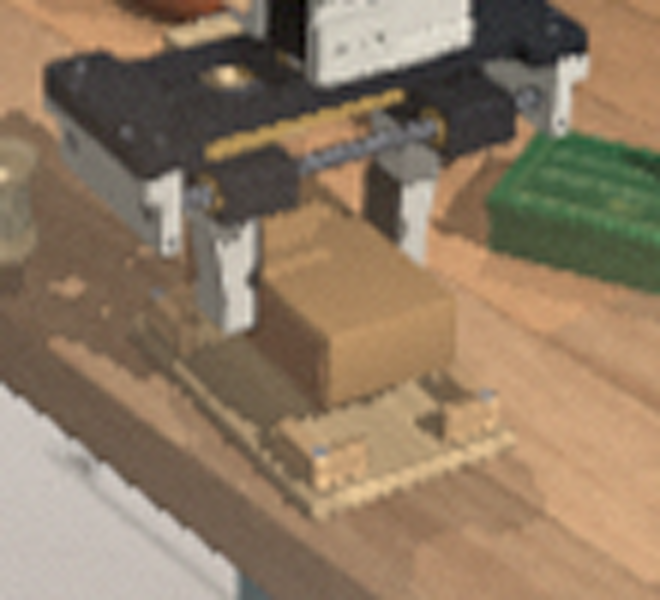

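The picture shows the block level above the cradle, end face at (390,350), with the near brackets at (320,450) and (465,405). It needs about 1 mm along and 1.5 mm across before going down.

Emit:
{"op": "send_rows", "data": {
  "moves": "5.5 0.1 0.15 0 0;5.5 0.1 0.15 0.3 0;5.5 0.1 0.15 0.8 0;5.5 0.1 0.15 1.3 0;5.5 0.1 0.15 1.7 0;5.5 0.1 0.15 2.1 0;5.5 0.1 0.15 2.1 0"
}}

```text
clock: 6.38
ee_pos: [481.8, -157.2, 18.5]
ee_rot: [2.042, -2.386, -0.002]
contact_force: [-0.3, -0.0, -0.2]
gripper_width: 57.9
gripper_force: 20.0
```

Emit:
{"op": "send_rows", "data": {
  "moves": "5.5 0 0 0.1 0;5.5 0 0 0.2 0;5.5 0 0 0.25 0;5.5 0 0 0.25 0"
}}

```text
clock: 6.72
ee_pos: [482.6, -157.2, 17.1]
ee_rot: [-2.043, 2.387, -0.0]
contact_force: [0.0, 0.2, 0.5]
gripper_width: 57.6
gripper_force: 20.0
```

Emit:
{"op": "send_rows", "data": {
  "moves": "5.8 0 0 0 0;6.3 0 0 0 0;7.6 0 0 0 0;7.6 0 0 0 0;7.6 0 0 0 0;7.6 0 0 -1 0;7.6 0 0 -4 0;7.6 0 0 -8 0;7.6 0 0 -12 0;7.6 0 0 -12 0"
}}

```text
clock: 7.55
ee_pos: [487.0, -157.7, 145.6]
ee_rot: [-2.04, 2.378, -0.014]
contact_force: [1.8, -1.2, 0.1]
gripper_width: 76.0
gripper_force: 0.0
```

```bash
cat > chk.py <<'E'
from h import *
im,d=capture("side")
rr,cc=np.nonzero(d>0);p=pts("side",rr,cc,d);a=np.radians(81.1);ey=np.array([np.cos(a),np.sin(a),0]);ex=np.array([ey[1],-ey[0],0])
c=p-[482.9,-159.7,0];u=np.stack([c@ex,c@ey,p[:,2]],-1)
k=(abs(u[:,0])<34)&(abs(u[:,1])<58)&(u[:,2]>34)&(u[:,2]<60);b=cv2.minAreaRect(u[k][:,:2].astype(np.float32))
print("side block top",k.sum(),np.round(b,1) if 0 else b,"z",np.percentile(u[k][:,2],[5,50,95]).round(1))
for q in (0,1):
  A=np.c_[u[k][:,:2],np.ones(k.sum())]
print("plane slope",np.linalg.lstsq(A,u[k][:,2],rcond=None)[0].round(3))
cv2.imwrite("pics/seat.png",cv2.resize(im[210:300,280:390,::-1],None,fx=6,fy=6,interpolation=cv2.INTER_CUBIC))
E
python3 chk.py; python3 - <<'E'
from h import *
plan([475.5,194.5,120],85.5-0)
s=sense();print(Rm(s["ee_rot"]).round(3),s["contact_force"])
E
```

```text
side block top 711 ((-2.4738388061523438, -3.310680389404297), (107.26299285888672, 60.63252258300781), 89.90361785888672) z [35.9 39.4 41.3]
plane slope [2.3000e-02 6.0000e-03 3.9285e+01]
pos [ 485.5 -157.3  142.4] q [ 0.07  0.16 -0.47  0.   -0.93 -0.23] shift cm [-34.61   6.41   2.22]
yaw 171.2 turn 85.67484863803003
[[-0.153 -0.988  0.009]
 [-0.988  0.153 -0.   ]
 [-0.001 -0.009 -1.   ]] [ 0.48532729  1.30828154 -0.18224011]
```

View pics/seat.png

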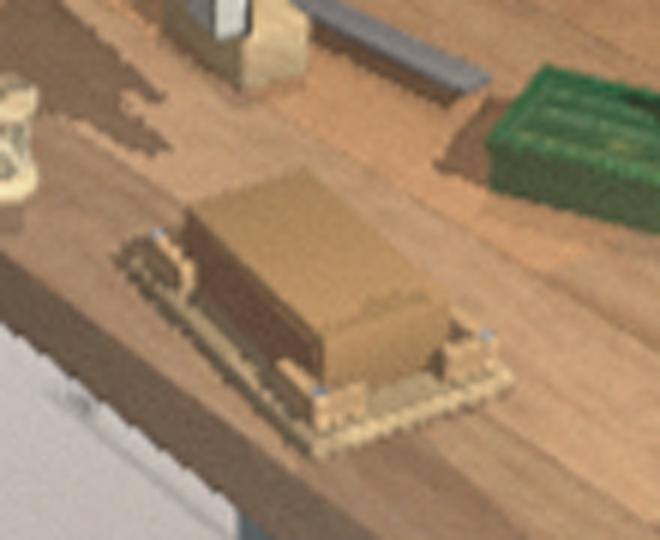

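The block sits between all four brackets, flat: its top face is centred at (320,245) and its bottom is down on the board. The depth gives a top height of about 40 mm. Now to the handle bar.

Emit:
{"op": "send_rows", "data": {
  "moves": "2.6 -2 0.4 0 -7;2.6 -5 0.9 0 -14;2.6 -8 1.5 0 -21;2.6 -11 2 0 -28;2.6 -14 2.6 0 -35;2.6 -17 3.2 0 -42;2.6 -20 3.7 0 -49;2.6 -23 4.3 0 -56;2.6 -26 4.8 0 -63;2.6 -29 5.4 0 -70;2.6 -32 5.9 1 -77;2.6 -34.5 6.4 2 -84",
  "force": 40
}}

```text
clock: 8.6
ee_pos: [472.4, 195.7, 117.4]
ee_rot: [-3.115, 0.396, -0.001]
contact_force: [0.5, 0.1, 0.7]
gripper_width: 26.0
gripper_force: 0.0
```

Emit:
{"op": "send_rows", "data": {
  "moves": "2.6 0 0 0 -7;2.6 0 0 0 -10.3;2.6 0 0 0 -10.3;2.6 0 0 0 -10.3;2.6 0 0 0 -10.3"
}}

```text
clock: 9.02
ee_pos: [472.4, 193.3, 117.2]
ee_rot: [3.139, -0.129, -0.0]
contact_force: [0.1, -0.9, -0.0]
gripper_width: 26.0
gripper_force: 0.0
```

```bash
python3 - <<'E'
from h import *
plan([475.5,194.5,25],85.5);s=sense();M=Rm(s["ee_rot"]);print(M.round(3))
a=np.radians(85.5);ey=np.array([np.cos(a),np.sin(a),0]);ex=np.array([ey[1],-ey[0],0])
for cam in("side","top"):
    im,d=capture(cam);rr,cc=np.nonzero(d>0);p=pts(cam,rr,cc,d);c=p-[475.5,194.5,0];u=np.stack([c@ex,c@ey,p[:,2]],-1)
    k=(abs(u[:,0])<38)&(abs(u[:,1])<20)&(u[:,2]>36)&(u[:,2]<56)
    k2=(abs(u[:,0])<60)&(abs(u[:,1])<60)&(u[:,2]>36)&(u[:,2]<56)
    if k.sum(): print(cam,k.sum(),"bar y",np.percentile(u[k][:,1],[5,50,95]).round(1),"slope",np.polyfit(u[k][:,0],u[k][:,1],1).round(3),"z",np.median(u[k][:,2]).round(1))
    if k2.sum(): print("x",np.percentile(u[k2][:,0],[1,99]).round(1))
    t=(p-s["ee_pos"])@M;k=(abs(t[:,0])<20)&(abs(t[:,1])<45)&(t[:,2]<4)&(t[:,2]>-25);
    if k.sum(): print("fingers",k.sum(),np.percentile(t[k],[2,50,98],axis=0).round(1))
    if cam=="side": cv2.imwrite("pics/bar.png",cv2.resize(im[120:230,180:300,::-1],None,fx=5,fy=5,interpolation=cv2.INTER_CUBIC))
E
```

```text
pos [472.4 193.3 117.2] q [ 0.77  0.19 -0.5  -0.   -0.88  0.71] shift cm [ 0.3  -0.15  9.22]
yaw -94.7 turn -0.22149445066418139
[[ 0.997 -0.082 -0.   ]
 [-0.082 -0.997  0.   ]
 [-0.     0.    -1.   ]]
side 89 bar y [-8.2 -4.3  0.3] slope [ 0.021 -3.968] z 46.1
x [-53.3  52.8]
fingers 136 [[-11.4 -30.  -24.6]
 [ -4.8  19.4 -13. ]
 [ 10.9  30.9  -1.2]]
top 4 bar y [-4.4 -1.2  3.1] slope [  -6.454 -242.968] z 49.6
x [-56.5 -37.5]
```

View pics/bar.png

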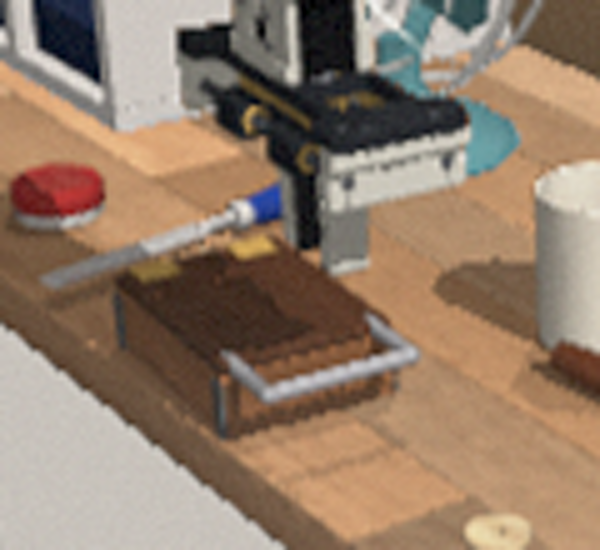

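The picture shows the gripper above the lid's right part, lined up with the handle, and the bar at (340,375) free. Lower with one finger into the gap.

Emit:
{"op": "send_rows", "data": {
  "moves": "2.6 0.2 0 2 0;2.6 0.3 0 4 0;2.6 0.3 0 5.5 0;2.6 0.3 0 6.2 0;2.6 0.3 0 6.8 0;2.6 0.3 0 7.4 0;2.6 0.3 0 8 0;2.6 0.3 0 8.6 0;2.6 0.3 0 9.2 0;2.6 0.3 0 9.2 0"
}}

```text
clock: 9.95
ee_pos: [475.0, 193.0, 24.1]
ee_rot: [3.138, -0.126, -0.002]
contact_force: [-0.4, 0.6, 0.0]
gripper_width: 25.9
gripper_force: 0.0
```

Emit:
{"op": "send_rows", "data": {
  "moves": "1.8 0 0 0 0;1.2 0 0 0 0;0.6 0 0 0 0;0.6 0 0 0 0;0.6 0 0 0 0",
  "force": 30
}}

```text
clock: 10.37
ee_pos: [475.6, 192.9, 25.3]
ee_rot: [3.139, -0.125, 0.0]
contact_force: [1.6, -4.0, 1.5]
gripper_width: 8.6
gripper_force: 30.0
```

Emit:
{"op": "send_rows", "data": {
  "moves": "0.6 0 -0.04 -0.8 0;0.6 0 -0.11 -1.65 0;0.6 0 -0.22 -2.5 0;0.6 0 -0.36 -3.3 0;0.6 0 -0.54 -4.1 0;0.6 0 -0.75 -4.9 0;0.6 0 -1 -5.7 0;0.6 0 -1.28 -6.47 0;0.6 0 -1.6 -7.24 0;0.6 0 -1.95 -8 0;0.6 0 -2.33 -8.74 0;0.6 0 -2.75 -9.45 0"
}}

```text
clock: 11.37
ee_pos: [477.5, 219.3, 120.3]
ee_rot: [3.137, -0.125, -0.001]
contact_force: [3.0, -7.8, 0.6]
gripper_width: 9.2
gripper_force: 30.0
```

Emit:
{"op": "send_rows", "data": {
  "moves": "0.6 0 -0.45 -0.7 0;0.6 0 -0.92 -1.38 0;0.6 0 -1.42 -2.04 0;0.6 0 -1.96 -2.67 0;0.6 0 -2.5 -3.28 0;0.6 0 -3.1 -3.87 0;0.6 0 -3.7 -4.43 0;0.6 0 -4.35 -4.97 0;0.6 0 -5 -5.47 0;0.6 0 -5.68 -5.95 0;0.6 0 -6.38 -6.39 0;0.6 0 -7.1 -6.81 0"
}}

```text
clock: 12.37
ee_pos: [482.9, 289.2, 189.7]
ee_rot: [3.136, -0.125, -0.0]
contact_force: [-4.6, -10.1, 13.8]
gripper_width: 8.8
gripper_force: 30.0
```

Emit:
{"op": "send_rows", "data": {
  "moves": "0.6 0 0 0 0;0.6 0 0 0 0;0.6 0 0 0 0"
}}

```text
clock: 12.62
ee_pos: [482.9, 289.5, 189.8]
ee_rot: [3.136, -0.125, 0.0]
contact_force: [-4.9, -10.5, 14.0]
gripper_width: 9.1
gripper_force: 30.0
```

```bash
python3 chk.py; python3 - <<'E'
from h import *
s=sense();print(s["ee_pos"].round(1),s["contact_force"].round(1))
a=np.radians(85.5);ey=np.array([np.cos(a),np.sin(a),0]);ex=np.array([ey[1],-ey[0],0])
H=np.array([475.5,193.5,0])+190*ey;print("hinge",H.round(1))
g=s["ee_pos"]-H-[0,0,40];print("angle from tcp",np.degrees(np.arctan2(g[2]+19,-(g@ey)))-1.2)
for cam in("side","top"):
    im,d=capture(cam)
    for r in silhouettes(cam,"lid")[:2]:
        m=r["region"]&(d>0);rr,cc=np.nonzero(m);p=pts(cam,rr,cc,d);c=p-H;u=np.stack([c@ex,-(c@ey),p[:,2]-40],-1)
        k=(abs(u[:,0])<50)&(u[:,2]>15)&(u[:,1]>0)&(np.hypot(u[:,1],u[:,2])<150)
        if k.sum()>20:
            f=cv2.fitLine(u[k][:,1:].astype(np.float32),cv2.DIST_HUBER,0,.01,.01).ravel();print(cam,r["p"],k.sum(),"lid angle",np.degrees(np.arctan2(f[1],f[0])),f)
    if cam=="side": cv2.imwrite("pics/end.png",im[80:320,130:420,::-1].repeat(2,0).repeat(2,1))
E
```

```text
side block top 713 ((-2.0205917358398438, -3.397369384765625), (60.40681838989258, 107.8941421508789), 0.4534333646297455) z [35.7 39.5 41.4]
plane slope [1.7000e-02 7.0000e-03 3.9335e+01]
[483.  289.5 189.8] [-4.6 -9.1 14.4]
hinge [490.4 382.9   0. ]
angle from tcp 59.76468658137073
side 0.79 872 lid angle 59.4913 [ 0.50766915  0.8615521  43.549274   74.571846  ]
top 0.52 91 lid angle 59.24222 [ 0.5114097   0.85933703 35.06837    75.78607   ]
```

View pics/end.png

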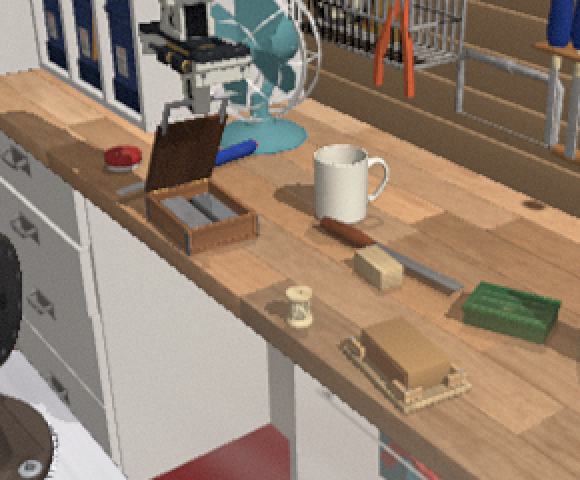

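The picture shows the lid held open at (185,155), measured at about 59.5 degrees. The block is seated in its cradle at (405,355), and the reel, mug and tin look unmoved. Handing in.

```bash
python3 -c "
from plant import *
print(hand_in())"
```

```text
the job is handed in; nothing more can be done
None
```

The block is seated flat and released in its cradle, the lid is held steady open at about 59.5 degrees by its handle, nothing else on the counter appears to have moved, and the job is handed in (the hand-in returned no verdict).

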